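# Load a tin into the countertop oven

## Task

Put the gold tin in the little oven to warm: lower the glass door all the way down, draw the wire rack well out, stand the gold tin upright on it beside or in front of the tin that is already there, then slide the rack back in and push the door fully shut. Set the tin down and work the door gently, without dropping or slamming either, keep both tins standing, and leave everything else on the table where it is.

Things in the scene. Friction and masses are not known exactly. Their poses are not given: they have to be found in the camera images.
- oven: Light grey countertop oven, 375 wide, 270 deep, 246 mm tall, fixed. Origin: on the table below the middle of its mouth, in the front plane. x points into the oven (away from the robot), y left as one faces it, z up. Mouth: y -125 to +125 mm, 60 to 228 mm above the table, roof edge flush with the front. Right of it (y -125 to -235) a panel, three knobs 18 mm proud; left wall ends at y +140.
- door (a joint): Oven door angle, rad: 0 shut (upright), grows as it tips down to the robot, 1.5 at its stop (all the way down, nearly level). Stiff hinge (0.6 N m; 2 to 8 N at the edge moves it), stays where left. Door: dark-framed glass, 250 mm wide, 168 mm from hinge to free edge, 12 mm thick, 0.6 kg, bar handle on the outer face. Swung up with the rack still partly out, it pushes the rack in.
- door_hinge (a point): Middle of the door's hinge line, at the bottom front of the mouth, 60 mm above the table. It turns with the door: z along the panel from hinge to free edge, y along the hinge (left as one faces the oven), x from the outer to the inner face. The inner face is x = 0, the outer face x = -12 mm.
- door_handle (a point): Middle of the door's steel handle bar: round, 12 mm thick, 120 mm long parallel to the hinge, 152 mm from the hinge along the panel, its axis 35 mm out from the outer face, on a 12 mm post at each end. Axes as door_hinge. With the door down the bar hangs below the panel, near the table.
- door_edge (a point): Middle of the door's free (top) edge, 168 mm from the hinge, in mid thickness. Axes as door_hinge.
- rack (a joint): How far the wire rack is drawn out of the oven, in m: 0 home, 0.15 at its stop. Slides level along the oven's -x with about 2 N of friction.
- rack_bar (a point): Middle of the crossbar of the rack's upright front bow, the grip for drawing it: round, 8 mm thick, 90 mm long along the oven's y, 27 mm above the middle of the wires (102 mm above the table), on an 8 mm post at each end. With the rack home it is 14 mm behind the plane of the mouth. Axes as the oven.
- rack_mid (a point): Centre of the top of the rack's wire platform, 78 mm above the table; the platform is 210 mm deep (x) and 230 mm wide (y) and bears things all over; the bow stands at x = -103 mm. Axes as the oven. With the rack home it lies 117 mm behind the mouth.
- tin: The gold tin, packed with a brown cardboard coil and cross: 65 mm in diameter, 83 mm tall, about 0.14 kg, upright on the table beside the oven door. Origin: centre of its underside, z up along its axis.
- tin_inside: A steel tin can, 65 mm in diameter and 83 mm tall, upright with a brown cardboard coil in it, already standing loose on the rack inside the oven. Origin: centre of its underside, z up.
- empty_a: An empty open steel tin can, 65 mm in diameter and 83 mm tall, upright on the table, a bystander. Origin: centre of its underside, z up.
- empty_b: An empty open steel tin can, 65 mm in diameter and 83 mm tall, upright on the table, a bystander. Origin: centre of its underside, z up.
- empty_c: An empty open steel tin can, 65 mm in diameter and 83 mm tall, upright on the table, a bystander. Origin: centre of its underside, z up.
- jug: White jug, 96 mm in diameter and 120 mm tall with a handle on its +y side, standing on the table left of the oven, a bystander. Origin: centre of its underside. (Fixed equipment not listed here, a carton, a tray of tins and a hotplate, stands along the sides of the table, more than 0.43 m left and right of the robot's centre line, up to 0.32 m tall.)
- tape: Roll of buff tape lying flat, 100 mm in diameter, 25 mm tall, in front of the oven, a bystander. Origin: centre of its underside.
- lids: Stack of tin lids, 68 mm in diameter, 28 mm tall, on the table right of the oven, a bystander. Origin: centre of its underside.
- spoon: Wooden spoon lying on the table in front of the oven, 240 mm long along its x, up to about 20 mm thick, a bystander. Origin: under its middle.
Mind the look-alikes: they are no part of the job. There is more than one size of the tin; the job needs the smallest.

How it is judged:
On the way, in this order (a step that is already met when the one before it is completed fails the run):
1. the oven door is all the way down (joint door above 1.35 rad) (value of joint door above 1.35 rad), for 0.2 s.
2. the rack is drawn out by more than 0.1 m with the door down (value of joint rack above 0.1 m and value of joint door above 1.3 rad), for 0.2 s.
3. the gold tin stands upright on the drawn rack, let go (z of tin in the frame of rack_mid between -0.006 and 0.006 m and x of tin in the frame of rack_mid between -0.1 and 0.1 m and y of tin in the frame of rack_mid between -0.11 and 0.11 m and angle between tin's own z axis and vertical below 0.1 rad and value of joint rack above 0.05 m and contact force between tin and the fingers below 0.1 N and linear speed of tin below 0.03 m/s), for 0.2 s.
At the end, for the whole second after the job is handed in: The door is shut (joint below 0.05 rad) with the rack home (joint below 0.012 m), and the gold tin and the tin that was already inside both stand upright (within 0.1 rad) at rest on the rack, underside within 6 mm of the rack's top and centre over the platform (value of joint door below 0.05 rad and value of joint rack below 0.012 m and z of tin in the frame of rack_mid between -0.006 and 0.006 m and x of tin in the frame of rack_mid between -0.1 and 0.1 m and y of tin in the frame of rack_mid between -0.11 and 0.11 m and angle between each of tin, tin_inside's own z axis and vertical below 0.1 rad and z of tin_inside in the frame of rack_mid between -0.006 and 0.006 m and x of tin_inside in the frame of rack_mid between -0.1 and 0.1 m and y of tin_inside in the frame of rack_mid between -0.11 and 0.11 m and linear speed of each of tin, tin_inside below 0.03 m/s); the robot touches nothing.
It fails at once if the door is dropped or slammed (swings faster than 3 rad/s) (velocity of joint door above 3 rad/s or velocity of joint door below -3 rad/s).
It fails at once if the gold tin is dropped or thrown (moves faster than 0.5 m/s out of the fingers) (linear speed of tin above 0.5 m/s and contact force between tin and the fingers below 0.05 N).
It fails at once if the gold tin or the tin inside is tipped beyond 0.5 rad (angle between any of tin, tin_inside's own z axis and vertical above 0.5 rad).
It fails at once if something else on the table is shifted by more than 30 mm (distance of any of empty_a, empty_b, empty_c, jug, tape, lids, spoon from where it was at the start of the episode above 0.03 m).
It also fails if it takes over 72 s, if anything falls off the work surface, if the arm or the gripper's body presses on something with over 40 N, if the wrist force passes 120 N, or if a joint passes its speed limit or range.

## Robot

A 6-joint arm with a two-finger parallel gripper is mounted at the origin on the work surface. World frame = base frame: x ahead of the robot, y to its left, z up, the work surface at z = 0. Lengths are in m, angles in rad, forces in N, time in s.
With the tool pointing down it reaches from about 0.35 to 0.85 m from the base axis. Payload 8.1 kg.
Tool frame: the origin (TCP) lies at the very end of the fingers, on their centre line; the grasp point (between the pads) lies 19 mm behind it; z points along the fingers, y is the line along which they close (so a half turn about z gives the same grasp; the last joint's range is limited). The gripper opens to 93 mm and grips with 3 to 60 N. Pads are 15 mm wide; open, the fingers measure 128 mm over their backs; the gripper's body (75 mm by 188 mm) begins 65 mm behind the grasp point.
Start: joints at [-1.358, 0.13, 1.488, -0, 1.523, -0.085], TCP at [0.176, -0.574, 0.219] pointing down, gripper open.
Joint ranges: [-2.96, 2.96], [-0.89, 2.26], [0.02, 2.5], [-1.34, 4.48], [0, 2.73], [-2.66, 2.66]. Speed limits (rad/s): [2.39, 2.39, 2.79, 3.14, 3.14, 3.14].

## Interface

Orientations are given as a rotation vector (axis times angle).
In Python, from plant import monitor, eyes, ticket gives the robot as it stands.
- The arm moves only by the tool arm_command, never from a script. Its argument "deltas" is a list that holds one entry, the list of rows, each a list of 6 numbers: the shift along the world's x, y, z in cm, then the turn, a rotation vector about the world's x, y, z in degrees. In form: [[[tx, ty, tz, rx, ry, rz], ...]]. A call has 1 to 12 rows; each row shifts and turns the commanded pose from where the row before left it; what a row does not reach is not made up. A row lasts 1/12 s, in which the tool goes at most 41.7 mm and 7.16 degrees, less where a joint would pass 70% of its speed; a pose out of reach is approached as far as the arm can. A call is refused whole if a number of a shift passes 4.17 or a number of a turn 7.16, either way. A call with a gripper value outside its range is refused whole. "gripper" is the opening, from -1 (shut) to 1 (fully open), set as the call begins (left out, the last holds). The fingers move at their own pace and stop on an object; "squeeze" is the grip in N (left out, the last holds). Time passes only in rows, so rows that do not move let the fingers close. It gives the time, the measured TCP pose, the force, the opening and the grip force at its end, in the units of the state.
- monitor.read_state(): the state, without advancing time (a new reading comes with each control period).
- eyes.read_camera(name): name is "side" or "top"; returns the picture (480x640x3 uint8, blue, green, red); there is no depth.
- eyes.camera_model(name): a dict with "fx", "fy", "cx", "cy" (pixels), "rvec" (rotation vector, rad) and "tvec" (3), from world to camera coordinates, as OpenCV has them. Camera axes: x right, y down, z forward; pixel columns grow to the right and rows downward; lengths in m; the calibration is good to about 2 mm. A picture is of the moment at which its call begins. camera_model takes no time and is no camera call.
- ticket.close_job(): hands the job in; it is judged then, once.
The state is a dict: "t": time; "q": joint angles; "dq": joint speeds; "joint_torque": joint torques, N m; "tool_pos": TCP position; "orientation": TCP orientation; "force": force on the tool from outside, world axes, zero at the start; "wrist_torque": the same for the moment, N m; "opening": finger opening in m; "gripper_force": force on a finger pad.
Only numpy, scipy, OpenCV 4.12 (cv2) and the standard library are available. Lean on these libraries where they do the work, as an engineer would, in place of code of your own. Each camera call takes 0.05 s, during which the arm holds its last target. There are 200 camera calls.

## Working session

There is one attempt and no reset: what is moved stays moved. The work goes in short steps, Python scripts to look and compute and a tool call to move; the robot and the scene stay as the last step left them, time stands still between calls to the robot, and variables do not carry over. Pictures are saved under pics/ and viewed, at most 10 in all, crops included, and the job is handed in when it is done.

Besides the shell and the picture viewer there is one more tool, called after "Emit:" as name(argument=value, ...), one argument or row to a line, values as JSON. arm_command: Moves the arm, as the interface text tells. Its arguments: {"type":"object","properties":{"deltas":{"type":"array"},"gripper":{"type":"number"},"squeeze":{"type":"number"}},"required":["deltas"]}

```bash
ls; mkdir -p pics
python3 - <<'E'
from plant import monitor, eyes, ticket
import cv2
for n in("side","top"):
    im=eyes.read_camera(n); cv2.imwrite(f"pics/{n}0.png",im); print(n,eyes.camera_model(n))
print(monitor.read_state())
E
```

```text
pics
side {'fx': 501.64603823629886, 'fy': 501.64603823629886, 'cx': 312.4754076791472, 'cy': 246.26030139659247, 'rvec': array([ 1.66984808, -2.43308734,  0.36814298]), 'tvec': array([0.24406379, 0.49882881, 1.04956063])}
top {'fx': 601.1944348050521, 'fy': 601.1944348050521, 'cx': 326.2942875080932, 'cy': 237.43232745273352, 'rvec': array([ 1.98466657, -2.24220153,  0.22543367]), 'tvec': array([0.09988321, 0.57583317, 1.23511236])}
{'t': 0.1, 'q': array([-1.35839585e+00,  1.31073817e-01,  1.48919059e+00, -5.27234679e-06,
        1.52298640e+00, -8.54216566e-02]), 'dq': array([ 0.00069709, -0.00076493, -0.00125907,  0.00112153,  0.00063536,
        0.00026535]), 'joint_torque': array([ 1.97858470e-03, -5.61340535e+01, -4.93097591e+01,  7.70279928e-02,
        2.92376534e-02, -7.04316903e-05]), 'tool_pos': array([ 0.17596085, -0.57307666,  0.21768831]), 'orientation': array([-3.10518911e+00, -4.65845825e-01,  1.73418419e-04]), 'force': array([ 0.17716256, -0.94569478,  0.04232449]), 'wrist_torque': array([-0.02765013,  0.00847478, -0.02065684]), 'gripper_force': 0.0, 'opening': 0.09301528732483065}
```

View pics/side0.png

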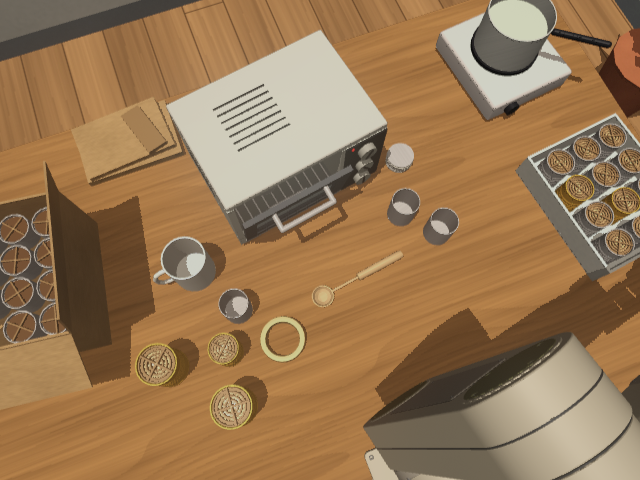

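View pics/top0.png

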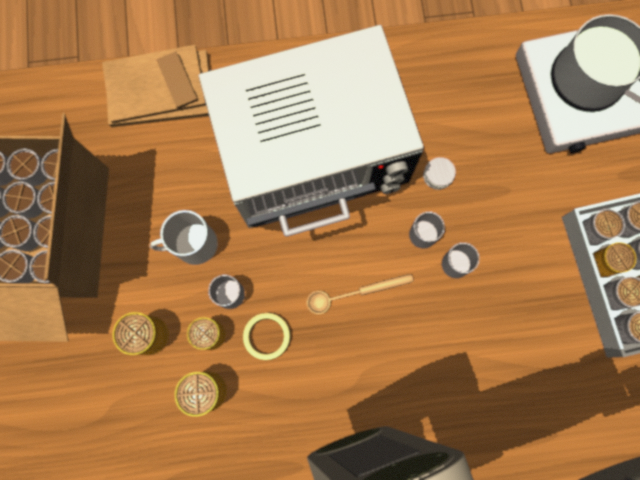

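Side view: candidates for the gold tin are (157,364), (223,348) and (231,407), plus the golden ones in the fixed tray at (578,188) and (626,200). The smallest loose one is (223,348), or (203,333) in the top view. I'll measure it and the oven, with one close crop of both.

```bash
cat > h.py <<'E'
import numpy as np, cv2
from plant import monitor, eyes, ticket
C={n:eyes.camera_model(n) for n in("side","top")}
def ray(n,p):
    c=C[n];R=cv2.Rodrigues(c["rvec"])[0]
    d=R.T@np.array([(p[0]-c["cx"])/c["fx"],(p[1]-c["cy"])/c["fy"],1]);o=-R.T@c["tvec"]
    return o,d/np.linalg.norm(d)
def plane(n,p,z):
    o,d=ray(n,p);return o+d*(z-o[2])/d[2]
def tri(ps,pt):
    A=np.zeros((3,3));b=np.zeros(3)
    for n,p in(("side",ps),("top",pt)):
        o,d=ray(n,p);M=np.eye(3)-np.outer(d,d);A+=M;b+=M@o
    return np.linalg.solve(A,b)
def proj(n,P):
    c=C[n];return cv2.projectPoints(np.atleast_2d(np.array(P,float)),c["rvec"],c["tvec"],np.array([[c["fx"],0,c["cx"]],[0,c["fy"],c["cy"]],[0,0,1]]),None)[0][:,0]
def gold(n,im):
    h=cv2.cvtColor(im,cv2.COLOR_BGR2HSV)
    return h
E
python3 - <<'E'
from h import *
np.set_printoptions(precision=3,suppress=True)
S=cv2.imread("pics/side0.png");T=cv2.imread("pics/top0.png")
for n,I in(("side",S),("top",T)):
    h=cv2.cvtColor(I,cv2.COLOR_BGR2HSV)
    m=cv2.inRange(h,(0,0,170),(180,50,255))
    cs=cv2.findContours(m,0,2)[0];c=max(cs,key=cv2.contourArea)
    q=cv2.boxPoints(cv2.minAreaRect(c))
    a=cv2.approxPolyDP(cv2.convexHull(c),8,True)[:,0]
    print(n,"roof",[(tuple(int(v) for v in p),plane(n,p,.246)[:2]) for p in a])
    m=cv2.inRange(h,(22,100,90),(35,255,255))
    for c in cv2.findContours(cv2.morphologyEx(m,cv2.MORPH_CLOSE,np.ones((3,3))),0,2)[0]:
        if len(c)>20:
            e=cv2.fitEllipse(cv2.convexHull(c)); 
            if max(e[1])<70 and e[0][0]<300: print(n,"gold",np.round(e[0],1),np.round(e[1],1),plane(n,e[0],.083))
a=cv2.resize(S[130:260,215:405],(760,520),interpolation=3)
b=cv2.resize(T[130:250,225:435],(760,434),interpolation=3)
cv2.imwrite("pics/c1.png",a);
g=cv2.resize(S[290:440,120:290],(400,353));d=np.zeros((353,800,3),np.uint8);d[:,:400]=g;d[:,400:]=cv2.resize(T[130:236,235:355],(400,353),interpolation=3);cv2.imwrite("pics/c2.png",d)
E
```

```text
side roof [((320, 30), array([ 0.957, -0.125])), ((386, 123), array([ 0.696, -0.167])), ((225, 208), array([0.637, 0.197])), ((167, 105), array([0.897, 0.238]))]
side gold [230.7 406.6] [41.9 45.3] [0.293 0.326 0.083]
side gold [155.7 364.2] [39.9 43.7] [0.429 0.445 0.083]
side gold [222.8 348.3] [29.9 31.8] [0.41  0.305 0.083]
top roof [((380, 26), array([ 0.956, -0.124])), ((422, 147), array([ 0.697, -0.168])), ((234, 201), array([0.635, 0.195])), ((199, 75), array([0.896, 0.24 ]))]
top gold [196.7 393.6] [43.  45.8] [0.293 0.327 0.083]
top gold [265.5 336.1] [35.5 37.2] [0.389 0.178 0.083]
top gold [206.6 333.1] [25.4 30.3] [0.41  0.297 0.083]
top gold [266.5 335.8] [46.1 46.6] [0.39  0.176 0.083]
top gold [134.2 333.3] [41.1 43.7] [0.428 0.444 0.083]
```

View pics/c1.png

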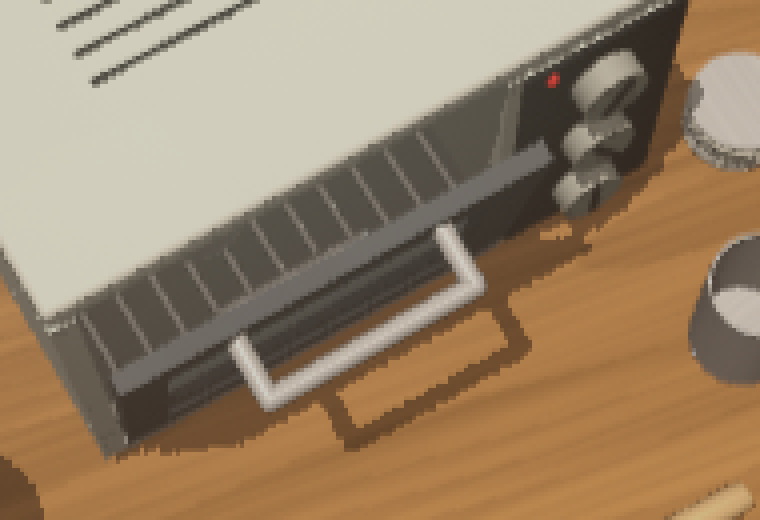

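View pics/c2.png

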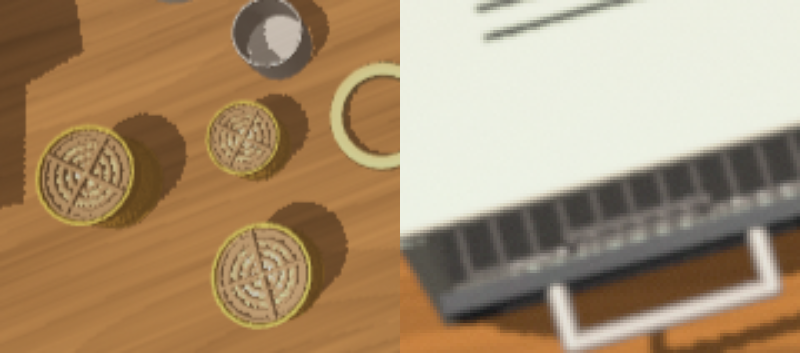

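The crops confirm the smallest gold tin, about 65 mm, at side (223,348). They also show the door is already ajar: its top edge runs (244,226)–(352,167) in the side view.

```bash
cat >> h.py <<'E'
ex=np.array([.9866,.1632,0]);ey=np.array([-.1632,.9866,0]);O0=np.array([.6555,.0607,0])
def ov(P): d=np.asarray(P)-O0; return np.array([d@ex,d@ey,d[2]])
def wd(x,y,z): return O0+x*ex+y*ey+np.array([0,0,z])
E
python3 - <<'E'
from h import *
np.set_printoptions(precision=3,suppress=True)
for s,t in(((283,230.5),(286.6,232.9)),((335.5,200.75),(347.5,214.6))):
    p=tri(s,t);print("handle",p,ov(p))
# door edge: solve plane z for theta: outer top? test theta
for th in np.arange(.1,.9,.1):
    P=[wd(-.168*np.sin(th),y,.06+.168*np.cos(th)) for y in(.125,-.125)]
    H=[wd(-.152*np.sin(th)-.047*np.cos(th),y,.06+.152*np.cos(th)-.047*np.sin(th)) for y in(.06,-.06)]
    print(th,proj("side",P).ravel(),proj("side",H).ravel(),proj("top",H).ravel())
T="side"
for n,p,z in(("empty_front",(236,297),.083),("tape",(283,339),.025),("jug",(187,257),.12),("spoonbowl",(323,296),.01),("spoontip",(401,254),.01),("lids",(400,154),.028),("ea",(404,197),.083),("eb",(441,218),.083)):
    P=plane("side",p,z);print(n,P,ov(P))
print("tin",ov([.410,.303,0]))
E
```

```text
handle [0.574 0.106 0.19 ] [-0.073  0.058  0.19 ]
handle [ 0.593 -0.015  0.198] [-0.074 -0.065  0.198]
0.1 [237.293 216.934 345.968 158.503] [278.19  223.377 329.707 195.173] [284.044 226.363 344.21  209.164]
0.2 [241.459 224.252 350.172 165.446] [281.916 230.359 333.217 202.113] [286.307 234.15  346.255 216.967]
0.30000000000000004 [245.665 231.729 354.24  172.637] [285.468 237.205 336.481 208.963] [288.495 241.652 348.149 224.509]
0.4 [249.849 239.253 358.109 179.97 ] [288.797 243.819 339.456 215.625] [290.581 248.772 349.87  231.692]
0.5 [253.948 246.711 361.724 187.336] [291.859 250.112 342.104 222.009] [292.537 255.42  351.397 238.425]
0.6 [257.901 253.993 365.033 194.626] [294.617 256.002 344.395 228.033] [294.34  261.516 352.713 244.626]
0.7000000000000001 [261.653 260.995 367.993 201.736] [297.042 261.421 346.308 233.623] [295.97  266.996 353.807 250.23 ]
0.8 [265.153 267.62  370.568 208.566] [299.112 266.31  347.828 238.72 ] [297.412 271.805 354.671 255.179]
empty_front [0.503 0.244 0.083] [-0.12   0.206  0.083]
tape [0.39  0.181 0.025] [-0.242  0.162  0.025]
jug [0.614 0.312 0.12 ] [0.    0.254 0.12 ]
spoonbowl [0.451 0.062 0.01 ] [-0.201  0.034  0.01 ]
spoontip [ 0.479 -0.148  0.01 ] [-0.208 -0.177  0.01 ]
lids [ 0.712 -0.246  0.028] [ 0.006 -0.312  0.028]
ea [ 0.586 -0.189  0.083] [-0.11  -0.235  0.083]
eb [ 0.509 -0.247  0.083] [-0.195 -0.279  0.083]
tin [-0.203  0.279  0.   ]
```

Emit:
arm_command(
  deltas=[
    [[0,0,4,0,0,0],[0,0,4,0,0,0],[2.12,3.12,0,0,0,-0.4],[2.12,3.12,0,0,0,-0.4],[2.12,3.12,0,0,0,-0.4],[2.12,3.12,0,0,0,-0.4],[2.12,3.12,0,0,0,-0.4],[2.12,3.12,0,0,0,-0.4],[2.12,3.12,0,0,0,-0.4],[2.12,3.12,0,0,0,-0.4],[2.12,3.12,0,0,0,-0.4],[2.12,3.12,0,0,0,-0.4]],
  ],
  gripper=-1,
)

```text
t: 1.1
tool_pos: [0.3885, -0.2598, 0.2984]
orientation: [-3.121, -0.356, 0.0]
force: [1.1, -0.8, -0.2]
opening: 0.0175
gripper_force: 0.0
```

Emit:
arm_command(
  deltas=[
    [[2.12,3.12,0,0,0,-0.4],[2.12,3.12,0,0,0,-0.4],[2.12,3.12,0,0,0,-0.4],[2.12,3.12,0,0,0,-0.4],[2.12,3.12,0,0,0,-0.4],[2.12,3.12,0,0,0,-0.4],[2.12,3.12,0,0,0,-0.4],[2.12,3.12,0,0,0,-0.4],[2.12,3.12,0,0,0,-0.4],[2.12,3.12,0,0,0,0],[0,0,0,0,0,0],[0,0,0,0,0,0]],
  ],
)

```text
t: 2.1
tool_pos: [0.6001, 0.0522, 0.297]
orientation: [-3.13, -0.264, 0.004]
force: [0.2, 0.2, -0.2]
opening: 0.0004
gripper_force: 0.0
```

Emit:
arm_command(
  deltas=[
    [[0,0,-3,0,0,0],[0,0,-3,0,0,0],[0,0,-2,0,0,0],[0,0,-2,0,0,0],[0,0,-1,0,0,0],[0,0,-1,0,0,0],[0,0,0,0,0,0]],
  ],
)

```text
t: 2.68
tool_pos: [0.5989, 0.0497, 0.1768]
orientation: [-3.131, -0.258, 0.004]
force: [0.2, 0.5, -0.9]
opening: 0.0004
gripper_force: 0.0
```

Emit:
arm_command(
  deltas=[
    [[-0.6,-0.1,0,0,0,0],[-0.6,-0.1,-0.1,0,0,0],[-0.6,-0.1,-0.1,0,0,0],[-0.6,-0.1,-0.2,0,0,0],[-0.6,-0.1,-0.2,0,0,0],[-0.4,-0.07,-0.2,0,0,0],[0,0,0,0,0,0]],
  ],
)

```text
t: 3.27
tool_pos: [0.5668, 0.0446, 0.1722]
orientation: [3.131, 0.259, 0.006]
force: [2.4, 0.6, -2.4]
opening: 0.0005
gripper_force: 1.4
```

Run:
```python
from h import *
S=eyes.read_camera("side")
a=cv2.resize(S[120:320,180:420],(720,600),interpolation=3);cv2.imwrite("pics/c3.png",a)
```

```text
(no output)
```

View pics/c3.png

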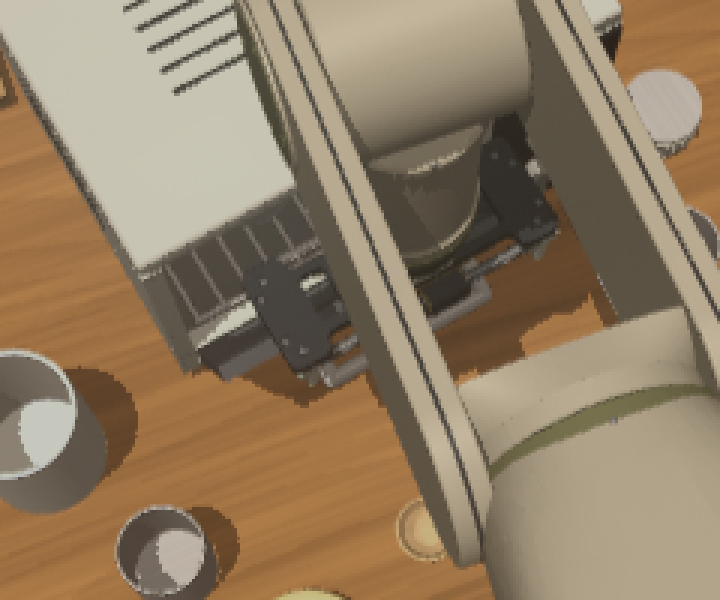

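Emit:
arm_command(
  deltas=[
    [[0,0,3,0,0,0],[0,0,3,0,0,0],[0,0,2,0,0,0],[1.3,0.2,0,0,0,0],[1.4,0.23,0,0,0,0],[1.4,0.23,0,0,0,0],[1.3,0.2,0,0,0,0],[0,0,0,0,0,0],[0,0,-2,0,0,0],[0,0,-2,0,0,0],[0,0,-2,0,0,0],[0,0,0,0,0,0]],
  ],
)

```text
t: 4.32
tool_pos: [0.6172, 0.0531, 0.1865]
orientation: [-3.13, -0.259, 0.011]
force: [-0.1, -0.4, -1.1]
opening: 0.0004
gripper_force: 0.0
```

Emit:
arm_command(
  deltas=[
    [[-1.05,-0.17,-0.35,0,0,0],[-1.05,-0.17,-0.35,0,0,0],[-1.05,-0.17,-0.4,0,0,0],[-0.7,-0.12,-0.6,0,0,0],[-0.7,-0.12,-0.6,0,0,0],[-0.7,-0.11,-0.6,0,0,0],[-0.6,-0.1,-0.7,0,0,0],[-0.6,-0.1,-0.7,0,0,0],[-0.6,-0.1,-0.8,0,0,0],[0,0,0,0,0,0]],
  ],
)

```text
t: 5.15
tool_pos: [0.5475, 0.0416, 0.1378]
orientation: [-3.131, -0.259, 0.005]
force: [-0.7, -0.3, -0.7]
opening: 0.0006
gripper_force: 0.0
```

Emit:
arm_command(
  deltas=[
    [[-0.4,-0.07,-0.8,0,0,0],[-0.4,-0.07,-0.8,0,0,0],[-0.4,-0.07,-0.9,0,0,0],[-0.3,-0.04,-0.9,0,0,0],[-0.2,-0.04,-0.9,0,0,0],[-0.2,-0.04,-0.9,0,0,0],[-0.1,0,-0.8,0,0,0],[-0.1,0,-0.5,0,0,0],[0,0,-0.3,0,0,0],[0,0,0,0,0,0]],
  ],
)

```text
t: 5.98
tool_pos: [0.5281, 0.0385, 0.0707]
orientation: [-3.131, -0.259, 0.002]
force: [-0.6, 0.3, 0.3]
opening: 0.0006
gripper_force: 0.0
```

Emit:
arm_command(
  deltas=[
    [[0,0,-0.3,0,0,0],[0,0,-0.3,0,0,0],[0,0,0,0,0,0]],
  ],
)

```text
t: 6.23
tool_pos: [0.5292, 0.0385, 0.0694]
orientation: [3.131, 0.259, 0.001]
force: [-16.9, 1.2, 29.8]
opening: 0.0003
gripper_force: 14.7
```

Run:
```python
from h import *
S=eyes.read_camera("side")
a=cv2.resize(S[120:320,180:420],(720,600),interpolation=3);cv2.imwrite("pics/c4.png",a)
for th in (1.2,1.3,1.4,1.5):
    P=[wd(-.168*np.sin(th),y,.06+.168*np.cos(th)) for y in(.125,-.125)]
    print(th,(proj("side",P)-[180,120])*3)
```

```text
1.2 [[287.61387465 506.52124358]
 [589.78598173 334.41191048]]
1.3 [[292.81858566 517.68159733]
 [591.00014685 347.36140845]]
1.4 [[296.81988105 526.76190143]
 [590.92964028 358.38337706]]
1.5 [[299.6186805  533.73802532]
 [589.62531505 367.42257464]]
```

View pics/c4.png

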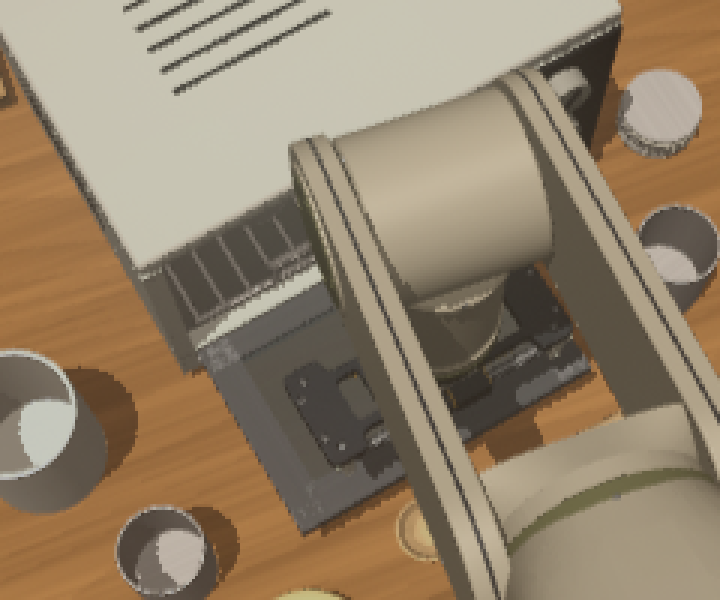

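Emit:
arm_command(
  deltas=[
    [[0,0,2,0,0,0],[0,0,4,0,0,0],[0,0,4,0,0,0],[0,0,2,1.05,-6.34,0],[0,0,0,1.05,-6.34,0],[0,0,0,1.05,-6.34,0],[0,0,0,1.05,-6.34,0],[0,0,0,1.05,-6.34,0],[0,0,0,1.05,-6.34,0],[0,0,0,1.05,-6.34,0],[0,0,0,0,0,0],[0,0,0,0,0,0]],
  ],
)

```text
t: 7.28
tool_pos: [0.5368, 0.0374, 0.1928]
orientation: [-2.839, -0.235, -1.172]
force: [-0.1, 0.5, -1.0]
opening: 0.0004
gripper_force: 0.0
```

```bash
cat > st.py <<'E'
from h import *
from scipy.spatial.transform import Rotation as R
s=monitor.read_state();M=R.from_rotvec(s["orientation"]).as_matrix()
np.set_printoptions(precision=4,suppress=True)
print("t",s["t"],"oven",ov(s["tool_pos"]),"q",s["q"],"toolz",M[:,2]@ex,M[:,2]@ey,M[2,2],"tooly",M[:,1]@ex,M[:,1]@ey,"F",s["force"],s["opening"])
E
python3 st.py
```

```text
t 7.2833 oven [-0.1209 -0.0036  0.1928] q [-0.2085 -0.8542  2.4949  0.3689  0.7884  1.0329] toolz 0.705149273459138 -0.0008852071444818892 -0.709063170891249 tooly 0.000525308104473745 -1.0000051941093169 F [-0.073   0.4576 -0.9704] 0.00041433129007412297
```

Emit:
arm_command(
  deltas=[
    [[1.8,0.37,-0.4,0,0,0],[1.8,0.37,-0.4,0,0,0],[1.8,0.37,-0.5,0,0,0],[1.8,0.37,-0.5,0,0,0],[1.8,0.37,-0.5,0,0,0],[1.8,0.37,-0.5,0,0,0],[0,0,0,0,0,0]],
  ],
)

```text
t: 7.87
tool_pos: [0.6428, 0.0617, 0.1553]
orientation: [-2.844, -0.237, -1.149]
force: [-0.9, -0.4, -0.5]
opening: 0.0003
gripper_force: 0.0
```

```bash
python3 st.py
```

```text
t 7.8667 oven [-0.0124  0.003   0.1553] q [-0.0881 -0.3345  2.24    0.3683  0.5138  1.0626] toolz 0.6948346587902695 0.003795552257480457 -0.719164135234463 tooly 0.0031589994425309876 -0.9999994337596387 F [-0.8835 -0.4217 -0.5202] 0.0003079407875978114
```

Emit:
arm_command(
  deltas=[
    [[1.2,0.18,-1.0,0,0,0],[1.2,0.18,-1.0,0,0,0],[1.2,0.18,-1.0,0,0,0],[1.2,0.18,-1.0,0,0,0],[0,0,-0.9,0,0,0],[0,0,-0.9,0,0,0],[0,0,0,0,0,0]],
  ],
)

```text
t: 8.45
tool_pos: [0.6899, 0.0681, 0.1002]
orientation: [-2.842, -0.236, -1.157]
force: [2.2, -0.2, -0.1]
opening: 0.0007
gripper_force: 0.6
```

```bash
python3 st.py
```

```text
t 8.45 oven [0.0352 0.0017 0.1002] q [-0.0632 -0.0845  2.1472  0.4769  0.3557  0.9548] toolz 0.6986586797004355 0.0025934092014491482 -0.715455141583549 tooly 0.002552257475956226 -1.0000030017057113 F [ 2.2248 -0.1557 -0.0983] 0.0007399053845952938
```

Emit:
arm_command(
  deltas=[
    [[-0.3,-0.05,-0.4,0,0,0],[-0.8,-0.13,0,0,0,0],[-0.8,-0.13,0,0,0,0],[-0.8,-0.13,0,0,0,0],[-0.8,-0.13,0,0,0,0],[-0.8,-0.13,0,0,0,0],[-0.8,-0.13,0,0,0,0],[-0.8,-0.13,0,0,0,0],[-0.8,-0.13,0,0,0,0],[-0.8,-0.13,0,0,0,0],[-0.8,-0.13,0,0,0,0],[0,0,0,0,0,0]],
  ],
)

```text
t: 9.45
tool_pos: [0.6071, 0.054, 0.0991]
orientation: [-2.841, -0.236, -1.163]
force: [0.9, -0.2, 1.5]
opening: 0.0004
gripper_force: 0.6
```

```bash
python3 st.py
python3 - <<'E'
from h import *
S=eyes.read_camera("side")
a=cv2.resize(S[120:320,180:420],(720,600),interpolation=3);cv2.imwrite("pics/c5.png",a)
for x in (-.05,-.06,-.07,-.08):
    print(x,((proj("side",[wd(x,y,.102) for y in(.045,-.045)])-[180,120])*3).ravel())
E
```

```text
t 9.45 oven [-0.0488  0.0013  0.0991] q [-0.1189 -0.3586  2.3782  0.5128  0.4134  0.8893] toolz 0.7014333053849874 0.0014341059405017383 -0.7127384170166061 tooly 0.001814501607075885 -1.000005228150928 F [ 0.9164 -0.2222  1.5321] 0.00036529060078120494
-0.05 [313.49038038 335.34057542 418.75416407 277.28106992]
-0.06 [320.21480805 346.47319258 425.63569772 288.14675367]
-0.07 [326.97019021 357.6570564  432.54852342 299.06184636]
-0.08 [333.75674109 368.89252157 439.49285507 310.02668579]
```

View pics/c5.png

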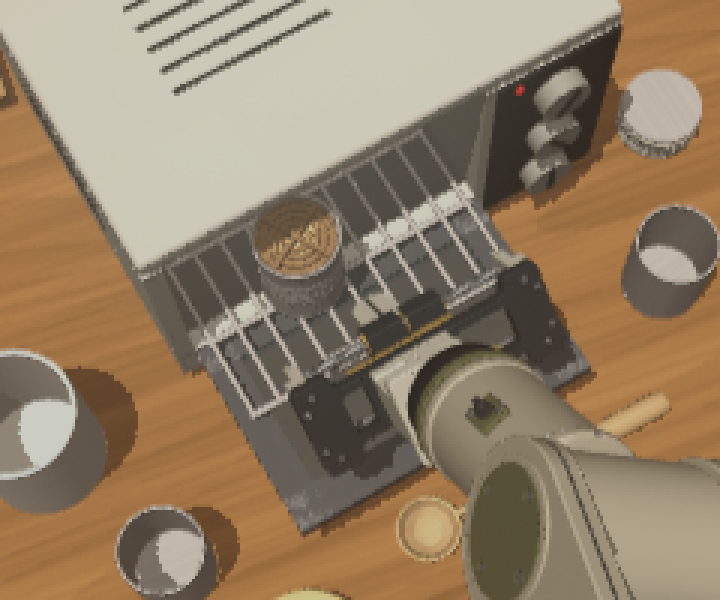

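Emit:
arm_command(
  deltas=[
    [[-0.8,-0.13,0,-0.5,3,0],[-0.8,-0.13,0,-0.5,3,0],[-0.8,-0.13,0,-0.5,3,0],[-0.8,-0.13,0,-0.5,3,0],[-0.8,-0.13,0,-0.5,3,0],[-0.8,-0.13,0,-0.5,3,0],[-0.8,-0.13,0,-0.5,3,0],[-0.7,-0.11,0,0,0,0],[0,0,0,0,0,0]],
  ],
)

```text
t: 10.25
tool_pos: [0.5447, 0.044, 0.0987]
orientation: [-3.034, -0.252, -0.624]
force: [0.8, 0.4, 1.1]
opening: 0.0006
gripper_force: 0.7
```

```bash
python3 st.py
```

```text
t 10.25 oven [-0.112   0.0016  0.0987] q [-0.0808 -0.3172  2.1899  0.1263  0.8782  1.2625] toolz 0.39481295186576454 0.0013727590750963173 -0.9187616664152726 tooly 0.002229443414960699 -1.0000042710801438 F [0.8066 0.4074 1.1035] 0.0005787958063189143
```

Emit:
arm_command(
  deltas=[
    [[0.3,0.05,0.8,0,0,0],[0,0,3,0,0,0],[0,0,3,-0.95,5.75,0],[-1,0,3,-0.95,5.75,0],[-2,1,3,-0.95,5.75,0],[-2,2.5,2,-0.95,5.75,0],[-1.8,3.5,1,0,0,0],[-1.8,3.5,0,0,0,0],[-1.8,3.5,0,0,0,0],[-1.8,3.5,0,0,0,0],[-1.8,3.5,0,0,0,0],[-1.0,2.0,0,0,0,0]],
  ],
  gripper=1,
)

```text
t: 11.25
tool_pos: [0.3959, 0.2771, 0.2566]
orientation: [-3.128, -0.262, 0.004]
force: [0.2, 0.8, -0.4]
opening: 0.0761
gripper_force: 0.0
```

```bash
python3 st.py;  python3 - <<'E'
from h import *
S=eyes.read_camera("side");cv2.imwrite("pics/side6.png",S)
T=eyes.read_camera("top")
d=np.zeros((600,800,3),np.uint8);d[:,:400]=cv2.resize(S[140:290,215:365][:, 25:125],(400,600));d[:,400:]=cv2.resize(T[120:270,240:340],(400,600))
cv2.imwrite("pics/c6.png",d)
E
```

```text
t 11.25 oven [-0.2208  0.2559  0.2566] q [ 0.502  -0.2021  1.744   0.0032  1.6008  1.9055] toolz -0.0021032481189942856 0.002623696834400575 -0.9999943463431741 tooly 0.0034172242064948706 -0.9999976005360851 F [ 0.1542  0.8148 -0.4159] 0.07609722766229113
```

View pics/c6.png

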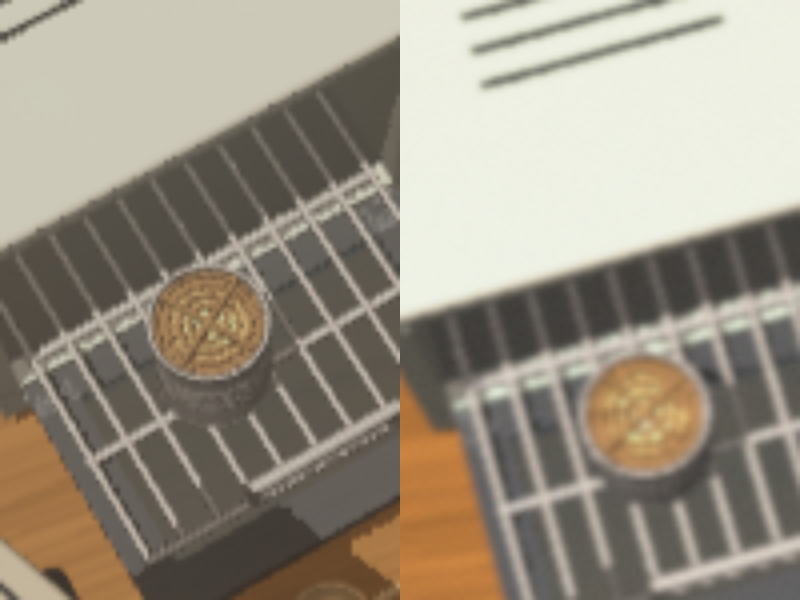

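Tin inside: its top is at side (292.5,221) and top (301,224). The bow bar's left end is at side (302.5,262).

Run:
```python
from h import *
np.set_printoptions(precision=4,suppress=True)
print(ov(plane("side",(292.5,221.2),.161)),ov(plane("top",(301.3,223.7),.161)),"bow",ov(plane("side",(302.5,261.8),.102)))
```

```text
[-0.0572  0.0263  0.161 ] [-0.0555  0.026   0.161 ] bow [-0.1295  0.0452  0.102 ]
```

Emit:
arm_command(
  deltas=[
    [[0.7,1.2,-2,0,0,0],[0.7,1.2,-3,0,0,0],[0,0,-3,0,0,0],[0,0,-3,0,0,0],[0,0,-1,0,0,0],[0,0,0,0,0,0],[0,0,0,0,0,0]],
  ],
)

```text
t: 11.93
tool_pos: [0.4127, 0.2978, 0.1376]
orientation: [-3.13, -0.258, 0.003]
force: [0.3, 0.1, 1.0]
opening: 0.0928
gripper_force: 0.0
```

Emit:
arm_command(
  deltas=[
    [[-0.2,0.6,-1.2,0,0,0],[0,0,-2,0,0,0],[0,0,-2,0,0,0],[0,0,-2,0,0,0],[0,0,-1.2,0,0,0],[0,0,-0.8,0,0,0],[0,0,0,0,0,0],[0,0,0,0,0,0]],
  ],
)

```text
t: 12.6
tool_pos: [0.4111, 0.3048, 0.0459]
orientation: [-3.129, -0.259, 0.001]
force: [0.2, -0.3, 0.9]
opening: 0.0928
gripper_force: 0.0
```

Emit:
arm_command(
  deltas=[
    [[0,0,0,0,0,0],[0,0,0,0,0,0],[0,0,0,0,0,0],[0,0,0,0,0,0],[0,0,0,0,0,0],[0,0,0,0,0,0]],
  ],
  gripper=-1,
  squeeze=15,
)

```text
t: 13.1
tool_pos: [0.411, 0.3048, 0.0458]
orientation: [-3.129, -0.259, 0.0]
force: [-0.7, -0.5, 3.6]
opening: 0.0651
gripper_force: 15.0
```

Emit:
arm_command(
  deltas=[
    [[0,0,1.5,0,0,0],[0,0,3,0,0,0],[0,0,3.5,0,0,0],[0,0,3.5,0,0,0],[0,0,3.5,0,0,0],[0,0,3,0,0,0],[0.9,-1.6,2,0,0,0],[1.8,-3.1,0,0,0,0],[1.8,-3.1,0,0,0,0],[1.8,-3.1,0,0,0,0],[1.8,-3.1,0,0,0,0],[1.8,-3.1,0,0,0,0]],
  ],
)

```text
t: 14.1
tool_pos: [0.51, 0.1319, 0.245]
orientation: [-3.13, -0.26, 0.002]
force: [1.1, -0.2, -1.0]
opening: 0.0648
gripper_force: 15.0
```

Emit:
arm_command(
  deltas=[
    [[1.8,-3.1,0,0,0,0],[1.8,-3.1,0,0,0,0],[1.8,-3.1,0,0,0,0],[1.8,-3.1,0,0,0,0],[1.3,-2.2,0,0,0,0],[0.5,-1.0,0,0,0,0],[0,0,-1.5,0,0,0],[0,0,-2,0,0,0],[0,0,-2,0,0,0],[0,0,-1.5,0,0,0],[0,0,0,0,0,0],[0,0,0,0,0,0]],
  ],
)

```text
t: 15.1
tool_pos: [0.5986, -0.0219, 0.1742]
orientation: [-3.129, -0.26, 0.006]
force: [0.7, 0.0, -0.1]
opening: 0.0649
gripper_force: 15.0
```

```bash
python3 st.py
```

```text
t 15.1 oven [-0.0696 -0.0722  0.1742] q [-0.1228  0.1555  1.5422  0.001   1.448   1.2821] toolz -0.003659428790120913 0.002103890490258865 -0.9999910911961252 tooly 0.0018122259931991093 -1.0000030307394934 F [ 0.6777  0.0378 -0.0621] 0.06494210443858703
```

Emit:
arm_command(
  deltas=[
    [[0,0,-1.5,0,0,0],[0,0,-1.5,0,0,0],[0,0,-1.0,0,0,0],[0,0,-0.5,0,0,0],[0,0,-0.3,0,0,0],[0,0,-0.2,0,0,0],[0,0,0,0,0,0],[0,0,0,0,0,0]],
  ],
)

```text
t: 15.77
tool_pos: [0.6002, -0.0226, 0.1261]
orientation: [-3.13, -0.259, -0.0]
force: [0.3, 0.7, -0.7]
opening: 0.0652
gripper_force: 15.0
```

Emit:
arm_command(
  deltas=[
    [[0,0,-0.1,0,0,0],[0,0,-0.1,0,0,0],[0,0,-0.1,0,0,0],[0,0,0,0,0,0],[0,0,0,0,0,0]],
  ],
)

```text
t: 16.18
tool_pos: [0.6006, -0.0225, 0.1237]
orientation: [-3.13, -0.259, -0.002]
force: [-1.3, 0.3, 5.5]
opening: 0.0647
gripper_force: 15.0
```

Emit:
arm_command(
  deltas=[
    [[0,0,0,0,0,0],[0,0,0,0,0,0],[0,0,0,0,0,0],[0,0,0,0,0,0]],
  ],
  gripper=0.65,
)

```text
t: 16.52
tool_pos: [0.5996, -0.0225, 0.122]
orientation: [-3.13, -0.259, 0.002]
force: [0.7, -0.1, 0.6]
opening: 0.0766
gripper_force: 0.0
```

Emit:
arm_command(
  deltas=[
    [[0,0,0.8,0,0,0],[0,0,2,0,0,0],[0,0,3,0,0,0],[0,0,3,0,0,0],[-2,-0.3,1,0,0,0],[-3.5,0,0,0,0,0],[-3.5,0.5,0,0,0,0],[-3.5,1,0,0,0,0],[-3,1,0,0,0,0],[0,0,0,0,0,0]],
  ],
)

```text
t: 17.35
tool_pos: [0.4403, 0.0009, 0.22]
orientation: [-3.129, -0.26, 0.005]
force: [-0.9, -0.3, -1.2]
opening: 0.0768
gripper_force: 0.0
```

```bash
python3 st.py;  python3 - <<'E'
from h import *
S=eyes.read_camera("side");cv2.imwrite("pics/side7.png",S)
cv2.imwrite("pics/c7.png",cv2.resize(S[120:320,180:420],(720,600),interpolation=3))
E
```

```text
t 17.35 oven [-0.2221 -0.0239  0.22  ] q [-0.1158 -0.3132  1.9024  0.0013  1.5557  1.289 ] toolz -0.0027233787883866128 0.0021846278211876693 -0.9999939053701622 tooly 0.002096267478391924 -1.000002304033971 F [-0.947  -0.2538 -1.2144] 0.07680277060795429
```

View pics/c7.png

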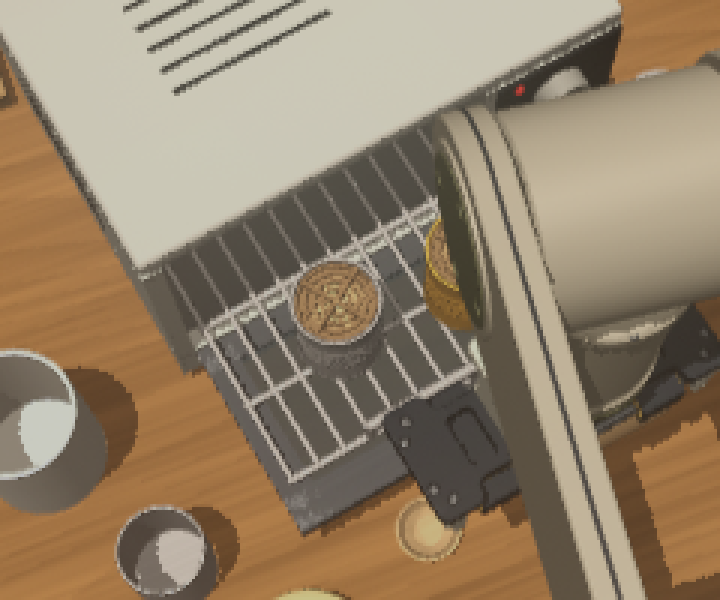

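Emit:
arm_command(
  deltas=[
    [[1.7,1.1,0,0,0,0],[1.7,1.1,0,0,0,0],[1.8,1.1,0,0,0,0],[0,0,-2,0,0,0],[0,0,-3,0,0,0],[0,0,-3,0,0,0],[0,0,-3,0,0,0],[0,0,-1.5,0,0,0],[0,0,0,0,0,0]],
  ],
  gripper=-1,
)

```text
t: 18.15
tool_pos: [0.4944, 0.0324, 0.091]
orientation: [-3.129, -0.259, 0.012]
force: [0.2, -0.7, -0.3]
opening: 0.0212
gripper_force: 0.0
```

```bash
python3 st.py
```

```text
t 18.15 oven [-0.1635 -0.0017  0.091 ] q [-0.0388 -0.0444  1.9073  0.0009  1.2867  1.3666] toolz -0.007718607138208845 0.0024603315828380405 -0.9999671848505983 tooly 0.001216198802958751 -1.000003110492589 F [ 0.1969 -0.7488 -0.299 ] 0.021233008013862634
```

Emit:
arm_command(
  deltas=[
    [[0,0,0,0,0,0],[0.5,0.08,0,0,0,0],[0.5,0.08,0,0,0,0],[0.5,0.08,0,0,0,0],[0.5,0.08,0,0,0,0],[0.6,0.1,0,0,0,0],[0.6,0.1,0,0,0,0],[0.6,0.1,0,0,0,0],[0.6,0.1,0,0,0,0],[0.6,0.1,0,0,0,0],[0.6,0.1,0,0,0,0]],
  ],
)

```text
t: 19.07
tool_pos: [0.5532, 0.0418, 0.0951]
orientation: [-3.13, -0.259, 0.002]
force: [-3.0, -0.7, 1.6]
opening: 0.0001
gripper_force: 1.1
```

Emit:
arm_command(
  deltas=[
    [[0.6,0.1,0,0,0,0],[0.6,0.1,0,0,0,0],[0.6,0.1,0,0,0,0],[0.6,0.1,0,0,0,0],[0.6,0.1,0,0,0,0],[0.6,0.1,0,0,0,0],[0.6,0.1,0,0,0,0],[0.6,0.1,0,0,0,0],[0.4,0.07,0,0,0,0],[0.3,0.05,0,0,0,0],[0,0,0,0,0,0]],
  ],
)

```text
t: 19.98
tool_pos: [0.6085, 0.051, 0.0952]
orientation: [-3.13, -0.259, 0.0]
force: [-0.7, -0.3, -0.4]
opening: 0.0007
gripper_force: 0.0
```

```bash
python3 st.py
```

```text
t 19.9833 oven [-0.048  -0.0019  0.0952] q [-0.001   0.2468  1.5869  0.0011  1.3082  1.4041] toolz -0.00010474366793240151 0.0011113257623201456 -0.9999993770003106 tooly 0.0014431832935215608 -1.0000052409080589 F [-0.7366 -0.2662 -0.4174] 0.000689078412921004
```

```bash
cat > ik.py <<'E'
from h import *
from scipy.optimize import least_squares,brentq
Q=[(.2468,1.5869,-.048,-.0019,.0952,0),(-.0444,1.9073,-.1635,-.0017,.091,0),(-.3132,1.9024,-.2221,-.0239,.22,0),(.1555,1.5422,-.0696,-.0722,.1742,0),(-.2021,1.744,-.2208,.2559,.2566,0),
(-.3172,2.1899,-.112,.0016,.0987,.405),(-.3586,2.3782,-.0488,.0013,.0991,.777),(-.0845,2.1472,.0352,.0017,.1002,.774),(-.3345,2.24,-.0124,.003,.1553,.768),(-.8542,2.4949,-.1209,-.0036,.1928,.783)]
def wr(x,y,z,t,d6):
    P=wd(x,y,z)-d6*(np.sin(t)*ex-np.array([0,0,np.cos(t)]));return np.hypot(P[0],P[1]),P[2]
def fk(p,q2,q3): a,h,L1,L2,ph,_=p; return a+L1*np.sin(q2)+L2*np.sin(q2+q3+ph),h+L1*np.cos(q2)+L2*np.cos(q2+q3+ph)
def res(p): return np.array([np.subtract(fk(p,q[0],q[1]),wr(*q[2:],p[5])) for q in Q]).ravel()
best=None
for ph in(0,-.5,.5,-1.57):
    s=least_squares(res,[.05,.4,.4,.4,ph,.25]); 
    if best is None or s.cost<best.cost: best=s
p=best.x
def ik(x,y,z,t):
    s=least_squares(lambda q:np.subtract(fk(p,*q),wr(x,y,z,t,p[5])),[-.4,2.3]);return s.x,s.cost
if __name__=="__main__":
    print(p,np.abs(res(p)).max())
    for t in(15,25,30,35,40,45):
        for x,z in((-.17,.1),(-.16,.03),(-.19,.15),(-.16,.15),(-.13,.2)):
            q,c=ik(x,-.095,z,np.radians(t));print(t,x,z,np.round(q,2),"ok" if q[0]>-.87 and q[1]<2.48 and c<1e-6 else "NO")
E
python3 ik.py
```

```text
[4.15377307e-04 3.23465822e-01 3.68098692e-01 5.58312583e-01
 1.13334359e-01 3.80463815e-01] 0.0016024276705222107
15 -0.17 0.1 [-0.29  2.13] ok
15 -0.16 0.03 [-0.15  2.15] ok
15 -0.19 0.15 [-0.41  2.12] ok
15 -0.16 0.15 [-0.31  2.05] ok
15 -0.13 0.2 [-0.27  1.92] ok
25 -0.17 0.1 [-0.46  2.3 ] ok
25 -0.16 0.03 [-0.29  2.32] ok
25 -0.19 0.15 [-0.59  2.29] ok
25 -0.16 0.15 [-0.49  2.22] ok
25 -0.13 0.2 [-0.43  2.09] ok
30 -0.17 0.1 [-0.54  2.38] ok
30 -0.16 0.03 [-0.35  2.4 ] ok
30 -0.19 0.15 [-0.68  2.38] ok
30 -0.16 0.15 [-0.57  2.31] ok
30 -0.13 0.2 [-0.52  2.18] ok
35 -0.17 0.1 [-0.62  2.46] ok
35 -0.16 0.03 [-0.41  2.47] ok
35 -0.19 0.15 [-0.78  2.46] ok
35 -0.16 0.15 [-0.66  2.39] ok
35 -0.13 0.2 [-0.6   2.26] ok
40 -0.17 0.1 [-0.69  2.55] NO
40 -0.16 0.03 [-0.44  2.54] NO
40 -0.19 0.15 [-0.87  2.55] NO
40 -0.16 0.15 [-0.74  2.48] ok
40 -0.13 0.2 [-0.67  2.35] ok
45 -0.17 0.1 [-0.76  2.62] NO
45 -0.16 0.03 [-0.46  2.61] NO
45 -0.19 0.15 [-0.97  2.63] NO
45 -0.16 0.15 [-0.82  2.56] NO
45 -0.13 0.2 [-0.75  2.43] ok
```

```bash
cat > plan.py <<'E'
from ik import *
t=np.radians(33);n=np.array([np.cos(t),np.sin(t)]);d=np.array([np.sin(t),-np.cos(t)]);h=.008
def tcp(th):
    s,c=np.sin(th),np.cos(th)
    if th>.58: return np.array([-.168*s-.012*c,.06+.168*c-.012*s])-h*n+.021*d
    r=.146; return np.array([-r*s-.012*c,.06+r*c-.012*s])-h*n
if __name__=="__main__":
    for x,z in((-.2,.2),(-.19,.04)): print(x,z,ik(x,-.095,z,t)[0])
    th=np.arange(1.5,-.01,-.075);P=[tcp(a) for a in th]
    for a,b,c in zip(th[1:],P,P[1:]):
        D=(c-b)*100;print("%.2f"%a,np.round(c,4),"world d",np.round([D[0]*.9866,D[0]*.1632,D[1]],2),np.round(ik(c[0],-.095,c[1],t)[0],2))
    print(P[0])
E
python3 plan.py
```

```text
-0.2 0.2 [-0.81906908  2.37656513]
-0.19 0.04 [-0.53208015  2.51818661]
1.43 [-0.1632  0.0506] world d [0.05 0.01 1.26] [-0.45  2.45]
1.35 [-0.1618  0.0631] world d [0.14 0.02 1.26] [-0.48  2.44]
1.28 [-0.1595  0.0755] world d [0.23 0.04 1.24] [-0.5   2.42]
1.20 [-0.1562  0.0877] world d [0.32 0.05 1.22] [-0.51  2.41]
1.13 [-0.152   0.0996] world d [0.41 0.07 1.19] [-0.52  2.39]
1.05 [-0.147   0.1112] world d [0.5  0.08 1.16] [-0.52  2.37]
0.98 [-0.1411  0.1224] world d [0.58 0.1  1.12] [-0.51  2.34]
0.90 [-0.1343  0.1331] world d [0.66 0.11 1.07] [-0.51  2.32]
0.83 [-0.1268  0.1432] world d [0.74 0.12 1.02] [-0.49  2.29]
0.75 [-0.1186  0.1528] world d [0.81 0.13 0.96] [-0.48  2.26]
0.68 [-0.1096  0.1617] world d [0.88 0.15 0.89] [-0.46  2.23]
0.60 [-0.1     0.1699] world d [0.95 0.16 0.82] [-0.44  2.2 ]
0.53 [-0.0903  0.176 ] world d [0.96 0.16 0.61] [-0.41  2.17]
0.45 [-0.081   0.1819] world d [0.91 0.15 0.59] [-0.39  2.14]
0.38 [-0.0714  0.1871] world d [0.95 0.16 0.52] [-0.36  2.11]
0.30 [-0.0613  0.1916] world d [0.99 0.16 0.45] [-0.34  2.09]
0.23 [-0.051   0.1953] world d [1.02 0.17 0.37] [-0.31  2.06]
0.15 [-0.0404  0.1982] world d [1.04 0.17 0.29] [-0.28  2.03]
0.08 [-0.0296  0.2003] world d [1.06 0.18 0.21] [-0.25  2.  ]
0.00 [-0.0187  0.2016] world d [1.08 0.18 0.13] [-0.22  1.97]
[-0.16369995  0.03794472]
```

Emit:
arm_command(
  deltas=[
    [[-1.5,-0.25,0.5,0,0,0],[-2,-0.4,2,0,0,0],[-2,-1,3,0,0,0],[-2,-1.5,3,0,0,0],[-2,-2,2,0.9,-5.4,0],[-2,-2,0,0.9,-5.4,0],[-1.4,-2,0,0.9,-5.4,0],[0,-1,0,0.9,-5.4,0],[0,0,0,0.9,-5.4,0],[0,0,0,0.9,-5.5,0],[0,0,0,0,0,0]],
  ],
)

```text
t: 20.9
tool_pos: [0.4814, -0.0446, 0.1932]
orientation: [-2.97, -0.244, -0.832]
force: [-0.7, -0.5, -2.4]
opening: 0.0005
gripper_force: 0.0
```

```bash
python3 st.py
```

```text
t 20.9 oven [-0.189  -0.0755  0.1932] q [-0.4366 -0.7775  2.3552  0.3351  1.1235  0.8925] toolz 0.5195595857315276 0.0035553965785824846 -0.8544290031094083 tooly 0.000877592690298134 -0.9999999356560249 F [-0.6807 -0.5215 -2.357 ] 0.0004905089044679945
```

Emit:
arm_command(
  deltas=[
    [[0.3,-2,0,-0.8,4.9,0],[0,0,-3,0,0,0],[0,0,-3.5,0,0,0],[0,0,-3.5,0,0,0],[0,0,-3,0,0,0],[0,0,-1.5,0,0,0],[0,0,-0.7,0,0,0],[0,0,0,0,0,0],[0,0,0,0,0,0]],
  ],
)

```text
t: 21.65
tool_pos: [0.4886, -0.065, 0.0466]
orientation: [-3.01, -0.251, -0.702]
force: [0.9, -0.3, 0.4]
opening: 0.0008
gripper_force: 0.0
```

```bash
python3 st.py
```

```text
t 21.65 oven [-0.1852 -0.0968  0.0466] q [-0.4334 -0.4322  2.3945  0.3497  0.8252  0.7782] toolz 0.4423229513327375 0.003543398681430476 -0.8968503504768649 tooly 0.0031973443962515303 -0.9999989705590497 F [ 0.8575 -0.3448  0.3706] 0.0008009852760493539
```

Emit:
arm_command(
  deltas=[
    [[0.5,0.08,-0.5,0,0,0],[0.6,0.1,-0.4,0.37,-2.2,0],[0.5,0.08,0,0.37,-2.2,0],[0.3,0.05,0,0.37,-2.2,0],[0,0,0,0,0,0],[0,0,0,0,0,0]],
  ],
)

```text
t: 22.15
tool_pos: [0.5075, -0.0624, 0.0383]
orientation: [-2.956, -0.246, -0.876]
force: [0.6, -1.1, 0.5]
opening: 0.0007
gripper_force: 0.0
```

```bash
python3 st.py
```

```text
t 22.15 oven [-0.1661 -0.0973  0.0383] q [-0.4687 -0.4314  2.4573  0.5243  0.7045  0.6028] toolz 0.5448708365428374 0.0025102625106976093 -0.8385186742702929 tooly 0.002472278649103905 -1.0000028817595563 F [ 0.6295 -1.0815  0.4644] 0.0006634759848290593
```

Emit:
arm_command(
  deltas=[
    [[0.3,0.05,0.3,0,0,0],[0.15,0.03,1.0,0,0,0],[0.15,0.02,1.25,0,0,0],[0.25,0.04,1.25,0,0,0],[0,0,0,0,0,0]],
  ],
)

```text
t: 22.57
tool_pos: [0.5138, -0.0604, 0.0751]
orientation: [-2.958, -0.249, -0.867]
force: [-12.5, -2.8, -0.1]
opening: 0.0003
gripper_force: 5.2
```

```bash
python3 st.py
python3 - <<'E'
from h import *
S=eyes.read_camera("side");cv2.imwrite("pics/c8.png",cv2.resize(S[120:320,180:420],(720,600),interpolation=3))
for th in (1.5,1.4,1.3,1.2,1.1):
    print(th,(proj("side",[wd(-.168*np.sin(th),.125,.06+.168*np.cos(th))])-[180,120])*3)
E
```

```text
t 22.5667 oven [-0.1595 -0.0963  0.0751] q [-0.4527 -0.4907  2.4181  0.4612  0.7895  0.6929] toolz 0.5400428854678537 0.0044594875816276365 -0.841628076863024 tooly 0.004625690984316388 -0.9999934859679291 F [-12.5367  -2.8365  -0.1309] 0.00033476206330787506
1.5 [[299.6186805  533.73802532]]
1.4 [[296.81988105 526.76190143]]
1.3 [[292.81858566 517.68159733]]
1.2 [[287.61387465 506.52124358]]
1.1 [[281.22421469 493.34048965]]
```

View pics/c8.png

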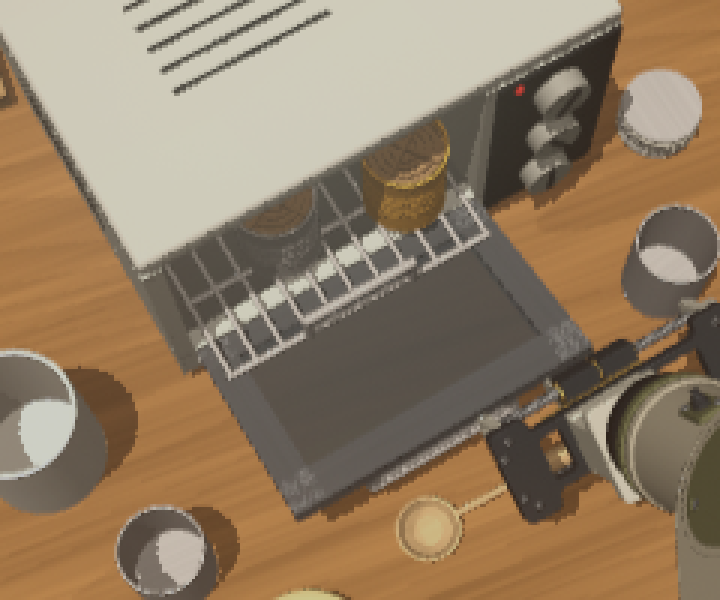

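Emit:
arm_command(
  deltas=[
    [[0.2,0.03,1.3,0,0,0],[0.35,0.06,1.25,0,0,0],[0.5,0.08,1.15,0,0,0],[0.6,0.1,1.1,0,0,0],[0.65,0.11,1.05,0,0,0],[0,0,0,0,0,0]],
  ],
)

```text
t: 23.12
tool_pos: [0.5163, -0.0552, 0.1056]
orientation: [-2.971, -0.249, -0.789]
force: [-44.7, -37.3, -62.8]
opening: 0.0005
gripper_force: 37.2
```

Emit:
arm_command(
  deltas=[
    [[-0.6,-0.1,-1.1,0,0,0],[-0.6,-0.1,-1.1,0,0,0],[-0.5,-0.08,-1.1,0,0,0],[-0.3,-0.05,-0.8,0,0,0],[0,0,0,0,0,0]],
  ],
)

```text
t: 23.53
tool_pos: [0.5125, -0.0582, 0.0856]
orientation: [-2.957, -0.246, -0.853]
force: [-15.5, -2.2, -10.7]
opening: 0.0004
gripper_force: 9.4
```

```bash
python3 st.py
python3 - <<'E'
from h import *
S=eyes.read_camera("side");cv2.imwrite("pics/c9.png",cv2.resize(S[120:320,180:420],(720,600),interpolation=3))
E
```

```text
t 23.5333 oven [-0.1605 -0.094   0.0856] q [-0.4482 -0.5105  2.4066  0.4416  0.8246  0.7231] toolz 0.5331910108031691 0.009072198292585511 -0.8459485596282497 tooly 0.004538188239708858 -0.9999656844872195 F [-15.4634  -2.2022 -10.6655] 0.0003715613494486686
```

View pics/c9.png

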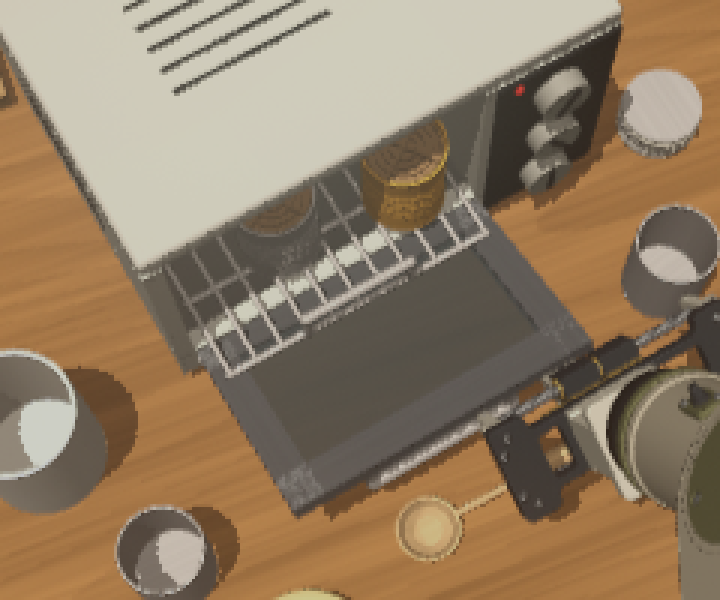

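Emit:
arm_command(
  deltas=[
    [[-1.2,-0.2,-0.5,0,0,0],[-1.2,-0.2,-0.2,-0.5,3,0],[-0.8,-0.13,0,-0.8,5,0],[0,0,2,-0.8,5,0],[0,0,3.5,0,0,0],[0,0,3.5,0,0,0],[0,0,3.5,0,0,0],[0,2,1,0,0,0],[1,3,0,0,0,0],[2,3,0,0,0,0],[2,2,0,0,0,0],[0,0,0,0,0,0]],
  ],
)

```text
t: 24.58
tool_pos: [0.5386, 0.0381, 0.2222]
orientation: [-3.052, -0.256, -0.536]
force: [0.4, 0.4, 0.7]
opening: 0.0006
gripper_force: 0.0
```

```bash
python3 st.py
```

```text
t 24.5833 oven [-0.119  -0.0032  0.2222] q [-0.0873 -0.3943  2.0017  0.096   1.1988  1.2965] toolz 0.34109767274277597 0.00466899112803737 -0.9400171190181423 tooly 0.003951791600880375 -0.9999928509494134 F [0.4269 0.4082 0.7334] 0.0006154978491935721
```

Emit:
arm_command(
  deltas=[
    [[1.45,0.3,0,1.02,-6.17,0],[1.45,0.3,0,1.02,-6.17,0],[1.45,0.3,0,1.02,-6.17,0],[1.45,0.3,0,1.02,-6.17,0],[0,0,-2,0,0,0],[0,0,-3,0,0,0],[0,0,-3,0,0,0],[0,0,-2.5,0,0,0],[0,0,-1,0,0,0],[0,0,0,0,0,0],[0,0,0,0,0,0]],
  ],
)

```text
t: 25.5
tool_pos: [0.5943, 0.0469, 0.1057]
orientation: [-2.835, -0.237, -1.168]
force: [0.8, -0.7, -0.1]
opening: 0.0007
gripper_force: 0.0
```

```bash
python3 st.py
```

```text
t 25.5 oven [-0.0626 -0.0036  0.1057] q [-0.1494 -0.4262  2.4143  0.5306  0.4535  0.8585] toolz 0.704425667466919 0.0047767949566983195 -0.7097665174113946 tooly 0.0037955088109248095 -0.9999953070853524 F [ 0.7623 -0.7498 -0.132 ] 0.0006854548745066917
```

Emit:
arm_command(
  deltas=[
    [[0.6,0.12,-0.1,0,0,0],[0.6,0.12,0,0,0,0],[0.6,0.12,0,0,0,0],[0.6,0.1,0,0,0,0],[0.6,0.1,0,0,0,0],[0.6,0.1,0,0,0,0],[0.6,0.1,0,0,0,0],[0.6,0.1,0,0,0,0],[0.6,0.1,0,0,0,0],[0.6,0.1,0,0,0,0],[0,0,0,0,0,0]],
  ],
)

```text
t: 26.42
tool_pos: [0.6558, 0.0575, 0.1053]
orientation: [-2.834, -0.237, -1.171]
force: [0.0, 1.6, 0.3]
opening: -0.0
gripper_force: 0.0
```

```bash
python3 st.py
```

```text
t 26.4167 oven [-0.0003 -0.0032  0.1053] q [-0.0989 -0.2036  2.2474  0.5294  0.3802  0.8836] toolz 0.7060273551674973 0.0041605461540689835 -0.7081771972498684 tooly 0.003730987963062544 -0.999997617166517 F [0.0365 1.6108 0.27  ] -3.351515011972017e-05
```

Emit:
arm_command(
  deltas=[
    [[0.4,0.07,-0.1,0,0,0],[0.3,0.05,0,0,0,0]],
  ],
)

```text
t: 26.58
tool_pos: [0.6623, 0.0587, 0.1046]
orientation: [-2.834, -0.237, -1.172]
force: [-1.8, 0.8, 7.7]
opening: 0.0005
gripper_force: 3.4
```

Emit:
arm_command(
  deltas=[
    [[0.25,0.04,0,0,0,0],[0.2,0.03,0,0,0,0]],
  ],
)

```text
t: 26.75
tool_pos: [0.6667, 0.0594, 0.1046]
orientation: [-2.834, -0.237, -1.172]
force: [-2.8, -0.1, 7.3]
opening: 0.0008
gripper_force: 3.3
```

```bash
python3 st.py
```

```text
t 26.75 oven [ 0.0109 -0.0031  0.1046] q [-0.0915 -0.1671  2.2182  0.5287  0.3702  0.8882] toolz 0.7063947697703917 0.004133605633886383 -0.7078108707822599 tooly 0.0036141145488953028 -0.9999978757751293 F [-2.8424 -0.0818  7.3128] 0.0007537084399262715
```

Emit:
arm_command(
  deltas=[
    [[0.2,0.03,0,0,0,0],[0.2,0.03,0,0,0,0]],
  ],
)

```text
t: 26.92
tool_pos: [0.67, 0.06, 0.1041]
orientation: [-2.834, -0.237, -1.17]
force: [-52.8, -10.6, 39.0]
opening: 0.0005
gripper_force: 33.1
```

```bash
python3 st.py
```

```text
t 26.9167 oven [ 0.0142 -0.003   0.1041] q [-0.0895 -0.1556  2.2084  0.5266  0.3693  0.891 ] toolz 0.7054294486425435 0.0046788403137944835 -0.7087695457285701 tooly 0.004200401853971295 -0.9999951484055304 F [-52.8113 -10.6017  39.0015] 0.00046499675642328926
```

Emit:
arm_command(
  deltas=[
    [[-0.6,-0.1,0,0,0,0],[-1.5,-0.25,1,0,0,0],[-2.5,-0.4,2,0,0,0],[-2.5,-0.4,2.5,0,0,0],[-2.5,-0.4,2.5,-0.8,5,0],[-2.5,-0.4,1.5,-0.8,5,0],[-2,-1.5,0,-0.8,5,0],[-2,-2,0,-0.5,3,0],[-1.5,-3,0,0,0,0],[0,-3,0,0,0,0],[0,-1,0,0,0,0],[0,0,0,0,0,0]],
  ],
)

```text
t: 27.92
tool_pos: [0.4943, -0.0666, 0.1967]
orientation: [-3.007, -0.244, -0.711]
force: [-0.2, 0.6, -0.3]
opening: 0.0005
gripper_force: 0.0
```

```bash
python3 st.py
python3 - <<'E'
from h import *
S=eyes.read_camera("side");cv2.imwrite("pics/side10.png",S);cv2.imwrite("pics/top10.png",eyes.read_camera("top"))
# bright steel pixels where bow bar should be when home / still out
h=cv2.cvtColor(S,cv2.COLOR_BGR2HSV);m=cv2.inRange(h,(0,0,110),(180,70,255))
for x in np.arange(-.14,.03,.005):
    P=proj("side",[wd(x,y,.102) for y in np.linspace(-.03,.03,7)]).round().astype(int)
    print(round(x,3),S[P[:,1],P[:,0]].mean(1).astype(int))
E
```

```text
t 27.9167 oven [-0.1798 -0.0993  0.1967] q [-0.4349 -0.614   2.2284  0.2842  1.1522  0.9071] toolz 0.4481785402576769 0.004258815037898028 -0.8939354734444023 tooly -0.0006111025039460635 -0.9999938586085674 F [-0.2362  0.555  -0.2668] 0.00045262331901448386
-0.14 [92 92 93 92 92 92 93]
-0.135 [92 92 91 91 92 92 92]
-0.13 [82 81 87 84 82 82 88]
-0.125 [80 80 81 81 81 81 81]
-0.12 [80 81 80 81 81 82 82]
-0.115 [81 80 81 80 80 81 81]
-0.11 [81 81 81 81 80 81 81]
-0.105 [81 80 81 81 81 81 81]
-0.1 [80 79 80 80 81 81 81]
-0.095 [80 80 80 80 80 80 81]
-0.09 [81 82 80 80 80 80 81]
-0.085 [82 81 81 81 82 81 81]
-0.08 [82 81 82 82 82 82 82]
-0.075 [82 82 82 83 82 82 82]
-0.07 [82 83 83 82 82 83 83]
-0.065 [83 82 83 82 82 82 82]
-0.06 [82 82 83 83 83 83 83]
-0.055 [83 83 83 83 83 83 84]
-0.05 [83 84 83 83 84 83 83]
-0.045 [83 83 84 84 84 84 83]
-0.04 [82 81 80 79 82 81 80]
-0.035 [79 70 80 76 76 76 71]
-0.03 [94 94 94 95 95 94 94]
-0.025 [94 94 95 95 94 95 94]
-0.02 [95 95 97 96 96 96 95]
-0.015 [ 91 136 139 140 185  90  93]
-0.01 [199 199 199 199 199 199 199]
-0.005 [199 199 199 199 199 199 199]
0.0 [153 131 137 103 109 109  84]
0.005 [135 131 122 135 117 107 113]
0.01 [ 80 111  73  80  87  78  78]
0.015 [124 113 111 108 122 115 126]
0.02 [91 84 85 91 80 85 85]
0.025 [ 76 113  77  94  77  77  76]
```

Emit:
arm_command(
  deltas=[
    [[-0.7,0.3,0,0,0,0],[0,0,-2.5,0,0,0],[0,0,-3,0,0,0],[0,0,-3,0,0,0],[0,0,-3,0,0,0],[0,0,-2.5,0,0,0],[0.5,0.08,-0.5,0,0,0],[0.6,0.1,0,0.37,-2.2,0],[0.6,0.1,0,0.37,-2.2,0],[0.4,0.07,0,0.37,-2.2,0],[0,0,0,0,0,0],[0,0,0,0,0,0]],
  ],
)

```text
t: 29.02
tool_pos: [0.508, -0.0565, 0.0512]
orientation: [-2.949, -0.246, -0.88]
force: [0.3, 0.2, -0.5]
opening: 0.0009
gripper_force: 0.0
```

```bash
python3 st.py
```

```text
t 29.0167 oven [-0.1646 -0.0916  0.0512] q [-0.4587 -0.4691  2.4569  0.5076  0.7352  0.6374] toolz 0.5482048394949615 0.007814768451518666 -0.836310068950398 tooly 0.004398459760567483 -0.9999763550848089 F [ 0.2647  0.2182 -0.4772] 0.0008884445010424077
```

Emit:
arm_command(
  deltas=[
    [[0.2,0.03,1.25,0,0,0],[0.25,0.04,1.25,0,0,0],[0.3,0.05,1.2,0,0,0],[0.4,0.07,1.2,0,0,0]],
  ],
)

```text
t: 29.35
tool_pos: [0.519, -0.0551, 0.1002]
orientation: [-2.95, -0.246, -0.877]
force: [-2.7, -0.2, -5.7]
opening: 0.0001
gripper_force: 2.8
```

Emit:
arm_command(
  deltas=[
    [[0.5,0.08,1.15,0,0,0],[0.55,0.09,1.1,0,0,0]],
  ],
)

```text
t: 29.52
tool_pos: [0.5296, -0.0534, 0.1229]
orientation: [-2.95, -0.246, -0.877]
force: [-8.6, 0.7, -3.6]
opening: 0.0005
gripper_force: 4.2
```

```bash
python3 st.py
```

```text
t 29.5167 oven [-0.1428 -0.092   0.1229] q [-0.4206 -0.5266  2.3504  0.4159  0.8675  0.7852] toolz 0.5465663803173898 0.007853228387456763 -0.8373814196918752 tooly 0.00447828248187995 -0.9999760384837149 F [-8.5929  0.6584 -3.5522] 0.0005295758116503152
```

Emit:
arm_command(
  deltas=[
    [[0.7,0.11,1.07,0,0,0],[0.75,0.12,1.02,0,0,0],[0.81,0.13,0.96,0,0,0]],
  ],
)

```text
t: 29.77
tool_pos: [0.5529, -0.0498, 0.1542]
orientation: [-2.95, -0.246, -0.879]
force: [-8.1, 1.4, -0.7]
opening: 0.0003
gripper_force: 3.7
```

Emit:
arm_command(
  deltas=[
    [[0.88,0.15,0.89,0,0,0],[0.95,0.16,0.82,0,0,0],[0.96,0.16,0.6,0,0,0]],
  ],
)

```text
t: 30.02
tool_pos: [0.5817, -0.0454, 0.1783]
orientation: [-2.95, -0.246, -0.882]
force: [-8.1, -0.7, 0.9]
opening: 0.0006
gripper_force: 3.3
```

```bash
python3 st.py
```

```text
t 30.0167 oven [-0.0902 -0.0926  0.1783] q [-0.3459 -0.4183  2.1728  0.3566  0.9011  0.9052] toolz 0.5491147451747842 0.006593047275053992 -0.8357234530479198 tooly 0.003976362654956448 -0.9999850750469867 F [-8.1153 -0.7482  0.9227] 0.0006138674513511813
```

Excellent tracking; continue to shut.

Emit:
arm_command(
  deltas=[
    [[0.9,0.15,0.45,0,0,0],[0.95,0.16,0.4,0,0,0],[0.95,0.16,0.35,0,0,0],[0.95,0.16,0.3,0,0,0]],
  ],
)

```text
t: 30.35
tool_pos: [0.6197, -0.0393, 0.1937]
orientation: [-2.95, -0.246, -0.884]
force: [-6.4, -0.7, 2.6]
opening: 0.0006
gripper_force: 2.9
```

Emit:
arm_command(
  deltas=[
    [[0.9,0.15,0.2,0,0,0],[0.8,0.13,0.1,0,0,0],[0.6,0.1,0,0,0,0]],
  ],
)

```text
t: 30.6
tool_pos: [0.6434, -0.0355, 0.1975]
orientation: [-2.949, -0.246, -0.886]
force: [-5.4, -0.3, 3.2]
opening: 0.0007
gripper_force: 2.6
```

```bash
python3 st.py
```

```text
t 30.6 oven [-0.0276 -0.0929  0.1975] q [-0.2773 -0.2494  2.0073  0.3195  0.8725  0.9848] toolz 0.551623273283526 0.005558783080114063 -0.834077372819066 tooly 0.0035659148061150114 -0.9999912705933443 F [-5.435  -0.3307  3.2482] 0.000699689973122247
```

Shut is expected near x ≈ -0.0187; creep until force rises.

Emit:
arm_command(
  deltas=[
    [[0.4,0.07,0,0,0,0],[0.3,0.05,0,0,0,0],[0,0,0,0,0,0]],
  ],
)

```text
t: 30.85
tool_pos: [0.6498, -0.0343, 0.1964]
orientation: [-2.949, -0.245, -0.885]
force: [0.1, 0.1, 1.5]
opening: 0.0004
gripper_force: 0.2
```

Emit:
arm_command(
  deltas=[
    [[0.2,0.03,0,0,0,0],[0.2,0.03,0,0,0,0],[0,0,0,0,0,0]],
  ],
)

```text
t: 31.1
tool_pos: [0.653, -0.0338, 0.1955]
orientation: [-2.949, -0.245, -0.884]
force: [-1.7, -0.7, 1.6]
opening: 0.0002
gripper_force: 1.3
```

Emit:
arm_command(
  deltas=[
    [[0.2,0.03,0,0,0,0],[0.2,0.03,0,0,0,0],[0,0,0,0,0,0]],
  ],
)

```text
t: 31.35
tool_pos: [0.6554, -0.0336, 0.195]
orientation: [-2.951, -0.246, -0.878]
force: [-28.5, -3.0, 15.7]
opening: 0.0004
gripper_force: 14.0
```

Emit:
arm_command(
  deltas=[
    [[0.2,0.03,0,0,0,0],[0,0,0,0,0,0]],
  ],
)

```text
t: 31.52
tool_pos: [0.656, -0.0335, 0.1949]
orientation: [-2.952, -0.248, -0.874]
force: [-48.7, -5.2, 27.1]
opening: 0.0001
gripper_force: 24.4
```

```bash
python3 st.py
```

```text
t 31.5167 oven [-0.0149 -0.093   0.1949] q [-0.2642 -0.204   1.9706  0.3098  0.8681  0.9993] toolz 0.5446651356701984 0.007119854681960805 -0.8386258356425942 tooly 0.0049671226361145794 -0.9999807104319596 F [-48.6904  -5.2195  27.1196] 0.00010566260591015941
```

Emit:
arm_command(
  deltas=[
    [[-0.8,-0.13,0,0,0,0],[-2,-0.3,0,0,0,0],[-3,-1,1,0,0,0],[-3,-2,2,0,0,0],[-3,-3,2,0,0,0],[-2,-3.5,1,0,0,0],[-1,-3.5,0,0,0,0],[0,-3.5,0,0,0,0],[0,-3,0,0,0,0],[0,0,0,0,0,0],[0,0,0,0,0,0]],
  ],
)

```text
t: 32.43
tool_pos: [0.5138, -0.2307, 0.2524]
orientation: [-2.95, -0.24, -0.882]
force: [-0.2, 0.2, 0.9]
opening: 0.0003
gripper_force: 0.0
```

```bash
python3 st.py
python3 - <<'E'
from h import *
for n in("side","top"):
    S=eyes.read_camera(n);cv2.imwrite(f"pics/{n}11.png",S);g=S.mean(2)
    for th in(0,.02,.04,.06,.08,.1,.15,.2):
        P=proj(n,[wd(-.152*np.sin(th)-.047*np.cos(th),y,.06+.152*np.cos(th)-.047*np.sin(th)) for y in np.linspace(-.055,.055,25)]).astype(np.float32)
        v=cv2.remap(g.astype(np.float32),P[:,0].copy(),P[:,1].copy(),1)
        print(n,th,v.mean().round(),v.min().round())
A=cv2.imread("pics/side0.png");B=cv2.imread("pics/side11.png")
# bystander shifts, by phase correlation of patches
for nm,(u,v) in dict(empty=(236,304),tape=(283,339),jug=(187,263),spoon=(323,296),lids=(400,157),ea=(404,207),eb=(441,226)).items():
    a,b=[cv2.cvtColor(I[v-22:v+22,u-22:u+22],6).astype(np.float32) for I in(A,B)]
    print(nm,np.round(cv2.phaseCorrelate(a,b)[0],1),np.abs(a-b).mean().round(1))
E
```

```text
t 32.4333 oven [-0.1874 -0.2644  0.2524] q [-0.8367 -0.4017  2.0241  0.5167  1.2293  0.4678] toolz 0.5495637306870009 0.005273228412905661 -0.835437650086327 tooly 2.8075475703656342e-05 -0.9999870964460441 F [-0.2149  0.2372  0.8587] 0.0003444466429369476
side 0 178.0 176.0
side 0.02 131.0 127.0
side 0.04 85.0 66.0
side 0.06 67.0 58.0
side 0.08 58.0 56.0
side 0.1 73.0 70.0
side 0.15 80.0 79.0
side 0.2 124.0 81.0
top 0 199.0 195.0
top 0.02 135.0 131.0
top 0.04 81.0 76.0
top 0.06 98.0 68.0
top 0.08 122.0 69.0
top 0.1 126.0 72.0
top 0.15 109.0 70.0
top 0.2 103.0 74.0
empty [0.5 0.5] 2.5
tape [0.5 0.5] 2.7
jug [0.5 0.5] 2.5
spoon [0.5 0.5] 2.8
lids [0.5 0.5] 2.6
ea [0.5 0.5] 2.2
eb [0.5 0.6] 26.5
```

Both views show the handle where a shut door would put it, and the bystanders I could see haven't moved. Handing in.

```bash
python3 -c "
from plant import ticket
print(ticket.close_job())"
```

```text
the job is handed in; nothing more can be done
None
```

The job is handed in, verdict not shown: the gold tin is on the rack beside the other tin, the rack is home, and the handle's position in both cameras shows the door shut. I last saw both tins upright before the final push home, one empty tin was hidden by the arm in the last check, and I viewed 11 pictures, one over the limit of 10.

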